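# Clamp the bolt and index it to the third stop

### The job

Get the bolt ready for filing on the small indexing head: turn the chuck's sleeve clockwise until both jaws grip the bolt firmly, and let go of the sleeve. Then turn the black indexing knob clockwise from its home notch, counting clicks, to the third stop (home not counted) without running past it, and keep holding the knob there: the program finishes with the fingers still gripping the knob. Leave the wrench, the nut and the roll of tape where they lie.

Things in the scene. Friction and masses are not known exactly. Their poses are not given: they have to be found in the camera images.
- index_head: The indexing head, fixed to the bench: grey base plate 150 x 270 x 14 mm with a chuck at its +y end and an indexing knob at its -y end. Origin on the bench top half-way between the two; y runs from the knob to the chuck, z up; the knob's axis is at y = -75 mm, the chuck's at y = +75 mm, x = 0 for both.
- sleeve_grip (a point): Centre of the steel chuck sleeve on the upright chuck axis, 76 mm above the bench; its axes turn with the sleeve. The sleeve is a ring 30 mm tall (60 to 90 mm above the bench) with two opposite flats, 51 mm across the flats, each flat 36 mm long and 26 mm tall, facing along this point's +y and -y. The bolt stands up through its open middle, 17 mm higher than the ring.
- sleeve (a joint): Turn of the sleeve on the chuck spindle in rad, 0 = jaws fully open, growing clockwise seen from above, limit 1.2. Each rad moves both jaws inward by 6 mm; they touch the bolt at about 0.75 and are tight from about 0.83; let go, the sleeve springs back a little (to about 0.82) and stays tight. Friction of 0.3 N m holds it.
- jaw_near: The chuck jaw on the plunger's side: steel block 6 x 12 x 30 mm, 65 to 95 mm above the bench. Origin on the bench under the chuck axis, shifting with the jaw. Jaws turn with the knob.
- jaw_far: The opposite chuck jaw, same size, closing toward the other one.
- bolt: Steel hexagon bolt 82 mm long, shank 12 mm thick, standing loose, head up, in the open chuck; its own y axis runs along the shank to the head. Its head (21 mm wide) tops out 107 mm above the bench. It has about 4.5 mm of play to each jaw until they close.
- bolt_center (a point): Point on the middle of the bolt's length, on its axis; 66 mm above the bench while it stands in the chuck.
- chuck_axis (a point): Fixed point on the chuck axis, 95 mm above the bench.
- knob_grip (a point): Centre of the knob's black grip bar, on the upright knob axis, 75 mm above the bench; its axes turn with the knob. The bar is 56 mm long along x, 14 mm thick along y and 36 mm tall (56 to 92 mm above the bench). Nothing stands taller than the bar within 100 mm of its axis.
- knob: The whole knob: grip bar on a steel dividing plate 90 mm across, whose top is 50 mm above the bench. Origin on the knob axis at bench height.
- index (a joint): Turn of the knob in rad, 0 = home notch with a fixed stop behind it, growing clockwise seen from above. A spring plunger drops into a notch every 0.419 rad (24 degrees): 0.419, 0.838, 1.257 (the third), 1.676... Each crest half-way takes about 0.2 N m, then it snaps in and stays if let go. Geared 1:1 to the chuck spindle: jaws, sleeve and bolt turn anticlockwise as the knob turns clockwise.
- wrench: Loose open-ended wrench 164 mm long, lying flat beyond the knob end of the base: leave alone. Origin at its centre on the bench.
- nut: Loose hexagon nut 28 mm, lying beyond the chuck end: leave alone. Origin at its centre on the bench.
- tape: Loose roll of masking tape, 109 mm across, 24 mm tall, lying beyond the chuck end: leave alone. Origin at its centre on the bench.

How it is judged:
By the outcome, as a careful person would: the job done as asked, in the order asked, and still so for the second after the job is handed in, while the arm keeps its last pose, push and grip.
It also fails if it takes over 51 s, if anything falls off the work surface, if the arm or the gripper's body presses on something with over 40 N, if the wrist force passes 120 N, or if a joint passes its speed limit or range.

### The arm

A 6-joint arm with a two-finger parallel gripper is mounted at the origin on a cart in front of the work surface, level with it; the furniture and walls round the work are solid. World frame = base frame: x ahead of the robot, y to its left, z up, the work surface at z = 0. Lengths are in mm, angles in rad, forces in N, time in s.
With the tool pointing down it reaches from about 350 to 775 mm from the base axis. Payload 7.3 kg.
Tool frame: the origin (TCP) lies at the very end of the fingers, on their centre line; the grasp point (between the pads) lies 19 mm behind it; z points along the fingers, y is the line along which they close (so a half turn about z gives the same grasp; the last joint's range is limited). The gripper opens to 92 mm and grips with 3 to 60 N. Pads are 19 mm wide; open, the fingers measure 130 mm over their backs; the gripper's body (75 mm by 190 mm) begins 47 mm behind the grasp point.
Start: joints at [-1.39, 0.342, 1.524, -0, 1.275, -0.146], TCP at [168.556, -497.23, 188.341] pointing down, gripper open.
Joint ranges: [-2.53, 2.53], [-0.77, 2.02], [0.04, 2.7], [-1, 4.14], [0.28, 2.66], [-3.11, 3.11]. Speed limits (rad/s): [2.57, 2.57, 3.14, 3.14, 3.14, 3.14].

### API

Orientations are given as [roll, pitch, yaw] about the fixed x, y, z axes, in that order (R = Rz(yaw) Ry(pitch) Rx(roll)).
In Python, from plant import bot gives the robot as it stands.
- The arm moves only by the tool jog_arm, never from a script. Its argument "targets" is a list of rows, each an object with "xyz": the shift along the tool's x, y, z as a fraction of full scale, a list of three; "spin": the turn about the tool's z as a fraction of full scale. In form: [{"xyz": [x, y, z], "spin": spin}, ...]. A call has exactly 10 rows; each row shifts and turns the commanded pose from where the row before left it, along the tool's axes as they then stand; what a row does not reach is not made up. Full scale, the value 1, is 80 mm for a shift and 0.1 rad for a turn. A row lasts 1/8 s, in which the tool goes at most 62.5 mm and 10.7 degrees, less where a joint would pass 70% of its speed; a pose out of reach is approached as far as the arm can. A call with a number of a shift or a turn outside -1 to 1 is refused whole. A call with a gripper value outside its range is refused whole. "gripper" is the opening in per cent of the stroke, from 0 (shut) to 100 (fully open), set as the call begins (left out, the last holds). The fingers move at their own pace and stop on an object; the grip force is fixed at half the most. Time passes only in rows, so rows that do not move let the fingers close, or fill a call up. It gives the time, the measured TCP pose, the force, the opening and the grip force at its end, in the units of the state.
- bot.get_obs(): the state, without advancing time (a new reading comes with each control period).
- bot.capture(name): name is "side" or "top" or "wrist"; returns the picture (400x640x3 uint8, blue, green, red); there is no depth.
- bot.get_calibration(name): a dict with "vfov" (degrees; the focal length in pixels is half the picture's height over the tangent of half this angle, whatever the lens; pixels are square), "cx", "cy" (the principal point, pixels), "eye" and "rotation" of the camera in the world. Camera axes: x right, y down, z forward; pixel columns grow to the right and rows downward; lengths in mm; the calibration is good to about 2 mm. A picture is of the moment at which its call begins: read the wrist's pose just before it. get_calibration takes no time and is no camera call; for the wrist camera it gives the pose at the moment of the call.
- bot.close_job(): hands the job in; it is judged then, once.
The state is a dict: "time": time; "joint_positions": joint angles; "dq": joint speeds; "tau": joint torques, N m; "tool_pos": TCP position; "tcp_rot": TCP orientation; "contact_force": force on the tool from outside, world axes, zero at the start; "moment": the same for the moment, N m; "grip_width": finger opening in mm; "finger_force": force on a finger pad.
Only numpy, scipy, OpenCV 4.12 (cv2) and the standard library are available. Lean on these libraries where they do the work, as an engineer would, in place of code of your own. Each camera call takes 0.05 s, during which the arm holds its last target. There are 200 camera calls.

## Working session

There is one attempt and no reset: what is moved stays moved. The work goes in short steps, Python scripts to look and compute and a tool call to move; the robot and the scene stay as the last step left them, time stands still between calls to the robot, and variables do not carry over. Pictures are saved under pics/ and viewed, at most 10 in all, crops included, and the job is handed in when it is done.

Besides the shell and the picture viewer there is one more tool, called as name([rows], argument=value, ...), one row to a line, values as JSON. jog_arm: Moves the arm, as the interface text tells. Shift numbers are shares of 80 mm and turn numbers shares of 0.1 rad, none past 1 either way. Its arguments: {"type":"object","properties":{"targets":{"type":"array","items":{"type":"object","properties":{"xyz":{"type":"array","items":{"type":"number"}},"spin":{"type":"number"}}}},"gripper":{"type":"number"}},"required":["targets"]}

```bash
mkdir -p pics; ls; python3 - <<'E'
from plant import bot
import cv2
print(bot.get_obs())
for n in ("top","side"):
    im=bot.capture(n); cv2.imwrite(f"pics/{n}0.png",im)
    print(n,bot.get_calibration(n))
E
```

```text
pics
{'time': 0.0, 'joint_positions': array([-1.39000440e+00,  3.42769570e-01,  1.52501352e+00, -3.54399314e-05,
        1.27542072e+00, -1.45986565e-01]), 'dq': array([ 0.00158444, -0.0002567 ,  0.00020917,  0.00020119, -0.00034194,
        0.00089773]), 'tau': array([-2.27049910e-03, -4.31254148e+01, -2.44219440e+01,  7.15970015e-02,
        5.59912249e-02, -1.11118381e-04]), 'tool_pos': array([ 168.45141303, -496.73924206,  187.62193443]), 'tcp_rot': array([-3.13999371e+00, -2.00843914e-04,  3.26788675e-01]), 'contact_force': array([ 0.15158694,  0.61664695, -0.11898986]), 'moment': array([-0.02726937,  0.00788988, -0.04901928]), 'finger_force': 0.0, 'grip_width': 91.81072312864754}
top {'vfov': 42.10489071409376, 'cx': 323.5797875640197, 'cy': 193.9555979109692, 'eye': array([ 275.82150446,  -41.77779151, 1341.05811543]), 'rotation': array([-2.91539488, -0.00313401, -1.48016625])}
side {'vfov': 46.88523835694578, 'cx': 313.40888010693726, 'cy': 205.11049633874578, 'eye': array([111.51872123, 825.02591968, 445.85523032]), 'rotation': array([-1.95005906,  0.00964818, -2.67375986])}
```

View pics/top0.png

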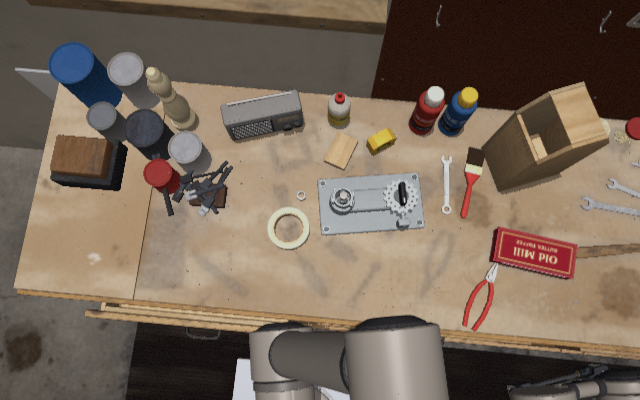

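View pics/side0.png

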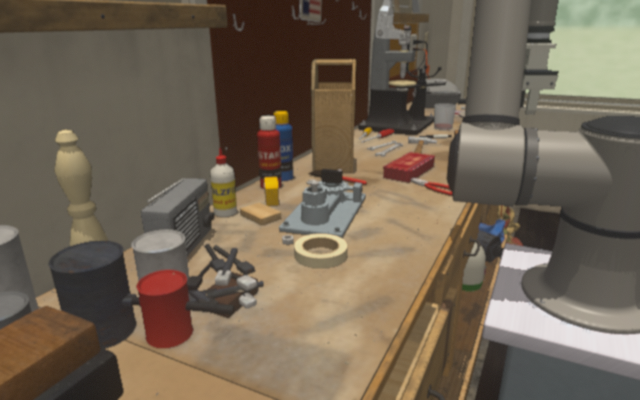

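The top view shows the chuck at about (342,201), the knob at about (402,197) with its black bar roughly upright in the image, and the base corners at about (318,179), (418,173), (424,228) and (323,235). The side view adds little: the head sits in the middle at about (325,200).

```bash
cat > h.py <<'E'
import numpy as np, cv2
from scipy.spatial.transform import Rotation as R
def ray(c,px):
    f=200/np.tan(np.radians(c["vfov"])/2)
    px=np.atleast_2d(px).astype(float)
    d=np.c_[(px[:,0]-c["cx"])/f,(px[:,1]-c["cy"])/f,np.ones(len(px))]
    return R.from_euler("xyz",c["rotation"]).apply(d)
def onplane(c,px,z):
    d=ray(c,px); return c["eye"]+d*((z-c["eye"][2])/d[:,2])[:,None]
def project(c,P):
    f=200/np.tan(np.radians(c["vfov"])/2)
    q=R.from_euler("xyz",c["rotation"]).inv().apply(np.atleast_2d(P)-c["eye"])
    return np.c_[q[:,0]/q[:,2]*f+c["cx"],q[:,1]/q[:,2]*f+c["cy"]]
E
python3 - <<'E'
from plant import bot
from h import *
np.set_printoptions(precision=1,suppress=True)
im=cv2.imread("pics/top0.png"); c=bot.get_calibration("top")
cor=onplane(c,[(318,179),(418,173),(424,228),(323,235)],14); print(cor)
print([np.linalg.norm(cor[i]-cor[(i+1)%4]) for i in range(4)],cor.mean(0))
hull=np.zeros(im.shape[:2],np.uint8);cv2.fillConvexPoly(hull,np.array([(318,179),(418,173),(424,228),(323,235)]),255)
g=(im.max(2)<45).astype(np.uint8)*255&hull
n,l,s,ce=cv2.connectedComponentsWithStats(g)
for i in range(1,n):
    if s[i,4]>20: print(s[i],ce[i])
k=1+np.argmax(s[1:,4]); pts=np.argwhere(l==k)[:,::-1].astype(np.float32)
P=onplane(c,pts,92); m=P.mean(0); u,sv,v=np.linalg.svd(P-m,full_matrices=False); print("bar",m,np.degrees(np.arctan2(v[0,1],v[0,0])),np.ptp((P-m)@v[0]),np.ptp((P-m)@v[1]))
print("chuck",onplane(c,[(342,199)],100))
cv2.imwrite("pics/crop0.png",cv2.resize(im[160:250,300:440],None,fx=5,fy=5,interpolation=cv2.INTER_CUBIC))
E
```

```text
[[ 619.3    0.    14. ]
 [ 659.8 -262.    14. ]
 [ 514.1 -284.8   14. ]
 [ 472.2  -26.6   14. ]]
[np.float64(265.1649245054263), np.float64(147.46834808291473), np.float64(261.56800089564433), np.float64(149.47343024643519)] [ 566.4 -143.3   14. ]
[399 183   7  22  62] [400.5 194.8]
bar [ 577.8 -208.7   92. ] -169.5610265289691 53.714170656546905 13.135472191614012
chuck [[552.1 -65.8 100. ]]
```

View pics/crop0.png

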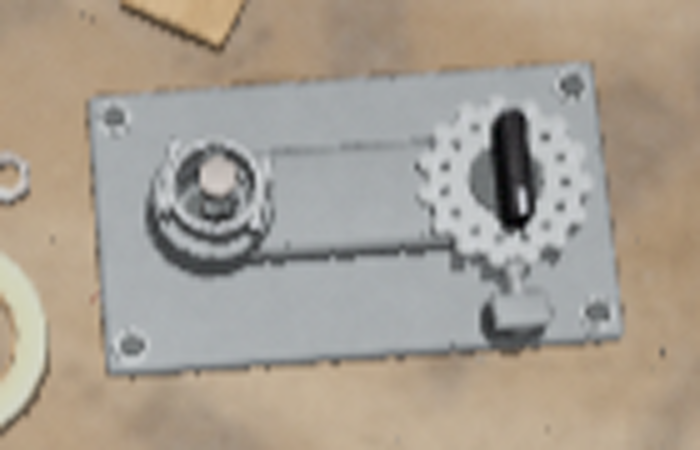

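```bash
cat >> h.py <<'E'
def move(o,target,yaw=None):
    "tool-frame shift (shares of 80 mm) and spin (shares of .1 rad) to world target"
    r=R.from_euler("xyz",o["tcp_rot"]); d=r.inv().apply(np.array(target)-o["tool_pos"])/80
    y=o["tcp_rot"][2]; return d, None if yaw is None else (y-yaw)/.1
E
python3 - <<'E'
from plant import bot
from h import *
np.set_printoptions(precision=2,suppress=True)
o=bot.get_obs(); c=bot.get_calibration("wrist"); r=R.from_euler("xyz",o["tcp_rot"])
print(r.inv().apply(c["eye"]-o["tool_pos"]), r.inv().apply(R.from_euler("xyz",c["rotation"]).apply([0,0,1])),c["vfov"])
print(move(o,(520,-150,270),.156))
E
```

```text
[  66.92    1.37 -196.38] [-0.25  0.    0.97] 66.31863496187145
(array([ 5.55, -2.7 , -1.02]), np.float64(1.7086138822808707))
```

jog_arm([
  {"xyz": [0.55, -0.27, -0.05], "spin": 0},
  {"xyz": [0.55, -0.27, -0.05], "spin": 0},
  {"xyz": [0.55, -0.27, -0.05], "spin": 0},
  {"xyz": [0.55, -0.27, -0.05], "spin": 0},
  {"xyz": [0.55, -0.27, -0.05], "spin": 0},
  {"xyz": [0.55, -0.27, -0.05], "spin": 0},
  {"xyz": [0.55, -0.27, -0.05], "spin": 0},
  {"xyz": [0.55, -0.27, -0.05], "spin": 0},
  {"xyz": [0.55, -0.27, -0.05], "spin": 0.9},
  {"xyz": [0.55, -0.27, -0.05], "spin": 0.8},
], gripper=100)

```text
time: 1.35
tool_pos: [519.7, -153.2, 228.2]
tcp_rot: [-3.141, 0.001, 0.154]
contact_force: [0.6, -1.1, -0.2]
grip_width: 91.9
finger_force: 0.0
```

```bash
python3 - <<'E'
from plant import bot
import cv2
print(bot.get_obs()["tool_pos"],bot.get_obs()["tcp_rot"]); print(bot.get_calibration("wrist"))
cv2.imwrite("pics/w1.png",bot.capture("wrist"))
E
```

```text
[ 519.65380139 -153.23694631  228.21455747] [-3.14145561e+00  5.47417815e-04  1.54240497e-01]
{'vfov': 66.31863496187145, 'cx': 317.0260994684021, 'cy': 202.8141616462648, 'eye': array([ 586.33099092, -144.16389621,  424.5609346 ]), 'rotation': array([ 2.88907679e+00, -1.10437452e-03, -1.41640766e+00])}
```

View pics/w1.png

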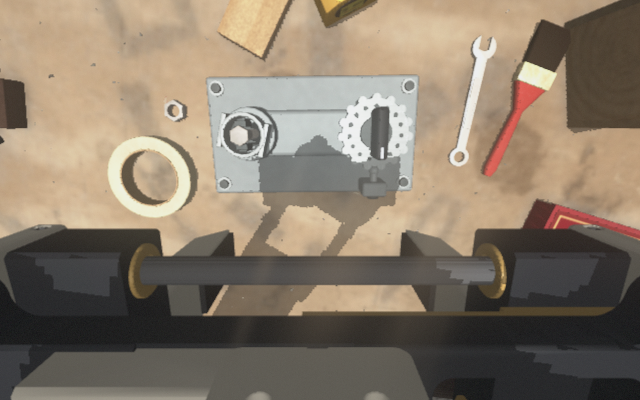

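The wrist view shows the whole head: base corners at about (208,77), (418,75), (414,192), (212,191), the bolt head at (241,135), the bar at (380,132). The sleeve's flats are on the left and right sides, slightly tilted. I'll measure the head and enlarge the sleeve.

```bash
python3 - <<'E'
from plant import bot
from h import *
np.set_printoptions(precision=2,suppress=True)
im=cv2.imread("pics/w1.png"); c=bot.get_calibration("wrist")
cor=onplane(c,[(208,77),(418,75),(414,192),(212,191)],14)
print(cor,[np.linalg.norm(cor[i]-cor[(i+1)%4]) for i in range(4)]); m=cor.mean(0)
y=cor[0]-cor[1]+cor[3]-cor[2]; y/=np.linalg.norm(y); print(m,"yaw",np.arctan2(-y[0],y[1]),"knob",m-75*y,"chuck",m+75*y)
print("bolt",onplane(c,[(241,134)],107))
print("bar top", onplane(c,[(381,131)],92))
a=im[95:175,205:425]
cv2.imwrite("pics/crop1.png",np.hstack([cv2.resize(im[98:172,205:285],None,fx=5,fy=5,interpolation=cv2.INTER_CUBIC),cv2.resize(im[98:172,345:425],None,fx=5,fy=5,interpolation=cv2.INTER_CUBIC)]))
E
```

```text
[[ 626.33    3.33   14.  ]
 [ 668.95 -256.46   14.  ]
 [ 521.91 -286.01   14.  ]
 [ 480.79  -11.82   14.  ]] [np.float64(263.263703882137), np.float64(149.98066793329312), np.float64(277.2512351247479), np.float64(146.32874923608608)]
[ 574.49 -137.74   14.  ] yaw 0.15557600912119057 knob [ 586.12 -211.83   14.  ] chuck [562.87 -63.64  14.  ]
bolt [[569.03 -66.01 107.  ]]
bar top [[ 593.89 -208.75   92.  ]]
```

View pics/crop1.png

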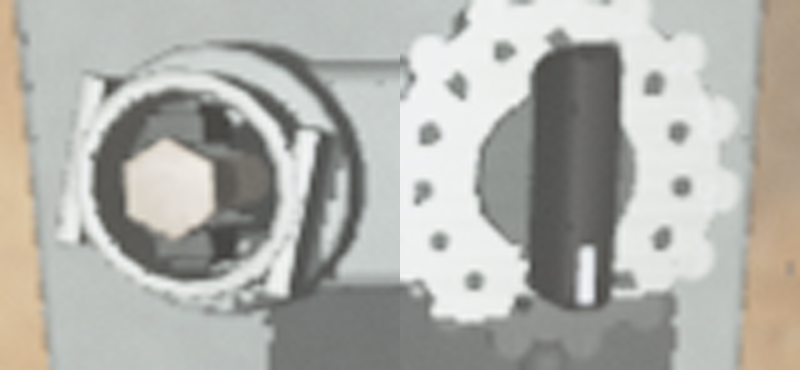

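The crop shows the bolt's hexagon at about (241,135) and the two flats as lines from about (223,114) to (218,146) and (267,124) to (261,157). The bar is at about (380,133). The two cameras disagree by a few mm in x, so I'll move directly over the chuck, where it falls near the image centre, and measure from two heights.

```bash
python3 - <<'E'
from plant import bot
from h import *
np.set_printoptions(precision=3,suppress=True)
c=bot.get_calibration("wrist")
L=onplane(c,[(223,114),(218,146),(267,124),(261,157)],89); print(L)
for a,b in((0,1),(2,3)): d=L[a]-L[b]; print(np.arctan2(d[1],d[0]),np.linalg.norm(d))
print(move(bot.get_obs(),(560,-66,190),-.05))
E
```

```text
[[585.508 -41.081  89.   ]
 [551.421 -38.346  89.   ]
 [582.462 -88.12   89.   ]
 [546.781 -85.606  89.   ]]
-0.08006125643223666 34.19728671801717
-0.07033877493419895 35.769110165162175
(array([ 0.609, -0.962,  0.484]), np.float64(2.0370700343677552))
```

jog_arm([
  {"xyz": [0.2, -0.32, 0.16], "spin": 0},
  {"xyz": [0.2, -0.32, 0.16], "spin": 0},
  {"xyz": [0.2, -0.32, 0.16], "spin": 0},
  {"xyz": [0, 0, 0], "spin": 0.8},
  {"xyz": [0, 0, 0], "spin": 0.8},
  {"xyz": [0, 0, 0], "spin": 0.7},
  {"xyz": [0, 0, 0], "spin": 0},
  {"xyz": [0, 0, 0], "spin": 0},
  {"xyz": [0, 0, 0], "spin": 0},
  {"xyz": [0, 0, 0], "spin": 0},
])

```text
time: 2.65
tool_pos: [554.3, -71.4, 189.9]
tcp_rot: [3.142, -0.0, -0.073]
contact_force: [-0.3, 0.2, -0.2]
grip_width: 91.9
finger_force: 0.0
```

```bash
python3 - <<'E'
from plant import bot
import cv2,json
o=bot.get_obs(); c=bot.get_calibration("wrist"); print(o["tool_pos"],o["tcp_rot"],c)
im=bot.capture("wrist"); cv2.imwrite("pics/w2.png",im)
json.dump({k:(v.tolist() if hasattr(v,"tolist") else v) for k,v in c.items()},open("c2.json","w"))
t=bot.capture("top"); cv2.imwrite("pics/top2.png",t)
E
```

```text
[554.3034218  -71.35553031 189.91460601] [ 3.14151266e+00 -3.31758246e-05 -7.28279665e-02] {'vfov': 66.31863496187145, 'cx': 317.0260994684021, 'cy': 202.8141616462648, 'eye': array([621.46156212, -77.36060289, 386.28836383]), 'rotation': array([ 2.88994146e+00, -1.40308951e-03, -1.64352209e+00])}
```

View pics/w2.png

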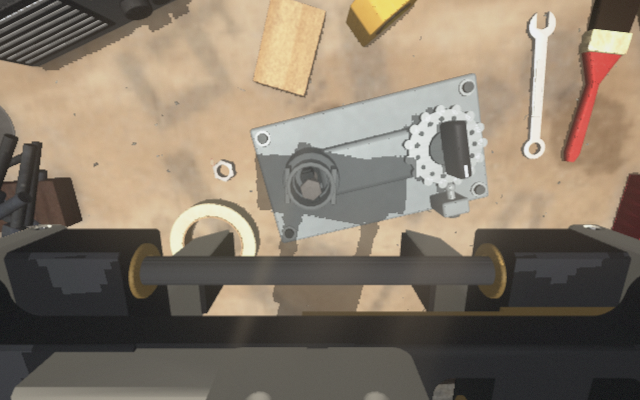

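Now the bolt head is at about (311,187) and the sleeve ring around (312,180), in the gripper's shadow. The flats look near-vertical in the image, and the base corners are at about (250,130), (474,73), (289,241) and (486,197).

```bash
python3 - <<'E'
from plant import bot
from h import *
np.set_printoptions(precision=2,suppress=True)
c=bot.get_calibration("wrist")
print("bolt",onplane(c,[(311,187)],107),"tcp px",project(c,[554.3,-71.4,189.9]))
cor=onplane(c,[(250,130),(474,73),(486,197),(289,241)],14); m=cor.mean(0)
y=cor[0]-cor[1]+cor[3]-cor[2]; y/=np.linalg.norm(y); print([np.linalg.norm(cor[i]-cor[(i+1)%4]) for i in range(4)],m,np.arctan2(-y[0],y[1]),m-75*y,m+75*y)
im=cv2.imread("pics/w2.png")
a=cv2.resize(im[145:220,275:350],None,fx=6,fy=6,interpolation=cv2.INTER_CUBIC)
b=cv2.resize(cv2.imread("pics/top2.png")[160:250,310:360],None,fx=5,fy=5,interpolation=cv2.INTER_CUBIC)
a=np.clip(a.astype(float)*1.6,0,255).astype(np.uint8)
cv2.imwrite("pics/crop2.png",np.hstack([a,b]))
E
```

```text
bolt [[565.39 -68.03 107.  ]] tcp px [[315.07 227.07]]
[np.float64(264.7376229098233), np.float64(148.2110290015576), np.float64(254.52496008071702), np.float64(146.54222698795584)] [ 570.14 -142.7    14.  ] 0.16311562222346732 [ 582.32 -216.7    14.  ] [557.96 -68.7   14.  ]
```

View pics/crop2.png

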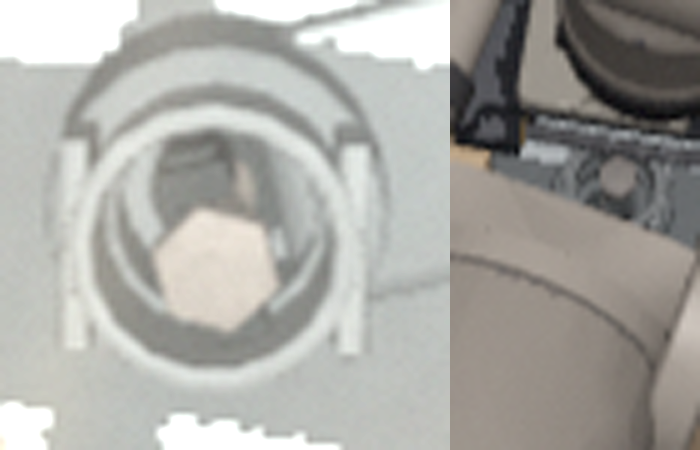

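The ring's centre is at about (310.8,185.8), and the outer flat edges are at columns 285.3 and 336.3. That is 51 px, or 51 mm as expected, and the flats are parallel to the tool's x at this yaw.

```bash
python3 - <<'E'
from plant import bot
from h import *
np.set_printoptions(precision=2,suppress=True)
c=bot.get_calibration("wrist"); o=bot.get_obs()
for z in (90,): 
  p=onplane(c,[(310.8,185.8)],z)[0]; print(p, move(o,(p[0],p[1],62))[0]*80)
# check against first view: project into view 1
c1=dict(c); c1.update(eye=np.array([586.33099092,-144.16389621,424.5609346]),rotation=np.array([2.88907679,-1.10437452e-03,-1.41640766]))
print(project(c1,p))
E
```

```text
[563.19 -67.36  90.  ] [  8.57  -4.61 127.9 ]
[[242.22 134.53]]
```

jog_arm([
  {"xyz": [0.05, -0.03, 0.2], "spin": 0},
  {"xyz": [0.05, -0.03, 0.2], "spin": 0},
  {"xyz": [0.01, 0, 0.2], "spin": 0},
  {"xyz": [0, 0, 0.1], "spin": 0},
  {"xyz": [0, 0, 0], "spin": 0},
  {"xyz": [0, 0, 0], "spin": 0},
  {"xyz": [0, 0, 0], "spin": 0},
  {"xyz": [0, 0, 0], "spin": 0},
  {"xyz": [0, 0, 0], "spin": 0},
  {"xyz": [0, 0, 0], "spin": 0},
])

```text
time: 4.0
tool_pos: [563.5, -67.2, 134.0]
tcp_rot: [3.141, -0.0, -0.073]
contact_force: [-0.5, -0.6, 0.7]
grip_width: 91.8
finger_force: 0.0
```

```bash
python3 - <<'E'
from plant import bot
from h import *
o=bot.get_obs(); c=bot.get_calibration("wrist"); print(o["tool_pos"],o["tcp_rot"])
im=bot.capture("wrist"); cv2.imwrite("pics/w3.png",im)
print(project(c,[[563.2,-67.4,90],o["tool_pos"]]))
a=cv2.resize(im[130:290,220:420],None,fx=3.5,fy=3.5,interpolation=cv2.INTER_CUBIC)
cv2.imwrite("pics/crop3.png",np.clip(a*1.5,0,255).astype(np.uint8))
E
```

```text
[563.46564436 -67.18659172 133.99332991] [ 3.14147763e+00 -1.67692459e-04 -7.32082667e-02]
[[315.52890655 209.80261842]
 [314.97018513 227.07605425]]
```

View pics/crop3.png

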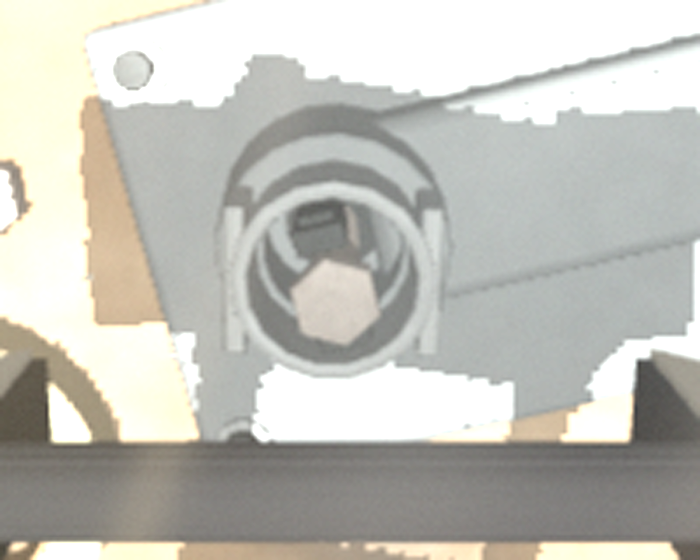

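The ring is at (315.7,209.7) in the picture, against a predicted (315.5,209.8), so the chuck axis at (563.3,-67.3) holds. The flats stay parallel to the tool's x. I'll descend.

jog_arm([
  {"xyz": [0, 0, 0.15], "spin": 0},
  {"xyz": [0, 0, 0.15], "spin": 0},
  {"xyz": [0, 0, 0.12], "spin": 0},
  {"xyz": [0, 0, 0.12], "spin": 0},
  {"xyz": [0, 0, 0.1], "spin": 0},
  {"xyz": [0, 0, 0.1], "spin": 0},
  {"xyz": [0, 0, 0.08], "spin": 0},
  {"xyz": [0, 0, 0.06], "spin": 0},
  {"xyz": [0, 0, 0], "spin": 0},
  {"xyz": [0, 0, 0], "spin": 0},
])

```text
time: 5.3
tool_pos: [563.6, -67.2, 63.8]
tcp_rot: [3.141, -0.001, -0.073]
contact_force: [0.1, 0.6, 0.5]
grip_width: 92.1
finger_force: 0.0
```

Free so far; close on the flats.

jog_arm([
  {"xyz": [0, 0, 0], "spin": 0},
  {"xyz": [0, 0, 0], "spin": 0},
  {"xyz": [0, 0, 0], "spin": 0},
  {"xyz": [0, 0, 0], "spin": 0},
  {"xyz": [0, 0, 0], "spin": 0},
  {"xyz": [0, 0, 0], "spin": 0},
  {"xyz": [0, 0, 0], "spin": 0},
  {"xyz": [0, 0, 0], "spin": 0},
  {"xyz": [0, 0, 0], "spin": 0},
  {"xyz": [0, 0, 0], "spin": 0},
], gripper=0)

```text
time: 6.55
tool_pos: [563.4, -67.2, 63.5]
tcp_rot: [3.142, -0.0, -0.073]
contact_force: [-0.4, 0.2, -1.1]
grip_width: 0.9
finger_force: 0.0
```

```bash
python3 -c "
from plant import bot
o=bot.get_obs();print({k:o[k] for k in('time','tool_pos','tcp_rot','contact_force','moment','grip_width','finger_force')})"
```

```text
{'time': 6.55, 'tool_pos': array([563.44811006, -67.19133495,  63.52138178]), 'tcp_rot': array([ 3.14150240e+00, -5.17871456e-05, -7.31847748e-02]), 'contact_force': array([-0.37970418,  0.24444278, -1.12920098]), 'moment': array([0.02271064, 0.00264354, 0.02575292]), 'grip_width': 0.8836196081239182, 'finger_force': 0.0}
```

The fingers closed to 0.9 mm on nothing, so the TCP isn't where I think it is. I'll look.

```bash
python3 - <<'E'
from plant import bot
from h import *
w=bot.capture("wrist"); s=bot.capture("side")
cv2.imwrite("pics/w4.png",w); cv2.imwrite("pics/s4.png",s)
c=bot.get_calibration("side"); o=bot.get_obs(); print(project(c,[o["tool_pos"],[563,-67,90],[563,-67,107],o["tool_pos"]+[0,0,66]]),project(bot.get_calibration("wrist"),[o["tool_pos"],[563,-67,90]]))
u,v=(a:=project(c,[[563,-67,110]])[0]).astype(int)
cv2.imwrite("pics/v4.png",np.hstack([cv2.resize(w[:, 100:540],(440,400)),cv2.resize(s[max(v-70,0):v+63,u-60:u+60],(360,400),interpolation=cv2.INTER_CUBIC)]))
print(u,v)
E
```

```text
[[314.55507016 198.58776345]
 [314.59472913 187.89027299]
 [314.53004746 180.87839685]
 [314.3011111  171.4073528 ]] [[314.98711928 227.06265176]
 [314.48666868 242.36657473]]
314 179
```

View pics/v4.png

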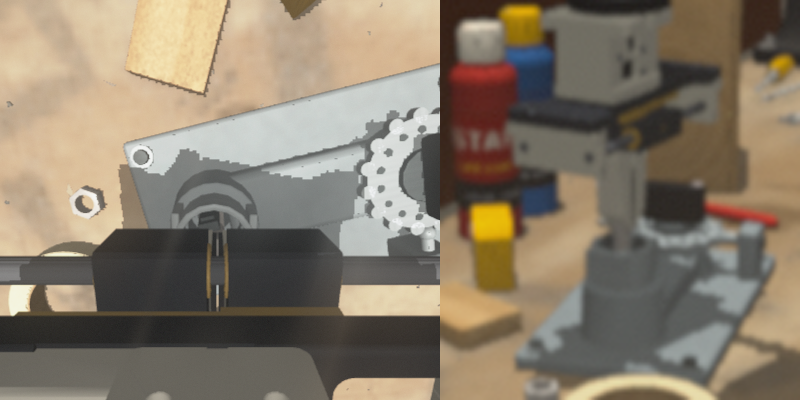

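The side view shows the closed fingers at the chuck axis, with a narrower piece below them at about side px (316,185). That could be the bolt head under the tips, or tips going down inside the ring. One enlarged composite should settle it.

```bash
python3 - <<'E'
from h import *
s=cv2.imread("pics/s4.png"); w=cv2.imread("pics/w4.png"); s0=cv2.imread("pics/side0.png")
k=cv2.INTER_CUBIC
A=cv2.resize(s[145:220,280:346],(396,450),interpolation=k)[:, :]
B=cv2.resize(s0[145:220,280:346],(198,225),interpolation=k)
C=cv2.resize(w[185:253,287:347],(198,225),interpolation=k)
D=cv2.resize(cv2.imread("pics/w3.png")[190:320,140:255],(199,225),interpolation=k)
E=cv2.resize(cv2.imread("pics/top0.png")[175:225,320:364],(199,225),interpolation=k)
cv2.imwrite("pics/fin.png",np.hstack([A,np.vstack([B,C]),np.vstack([D,E])]))
E
```

```text
(no output)
```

View pics/fin.png

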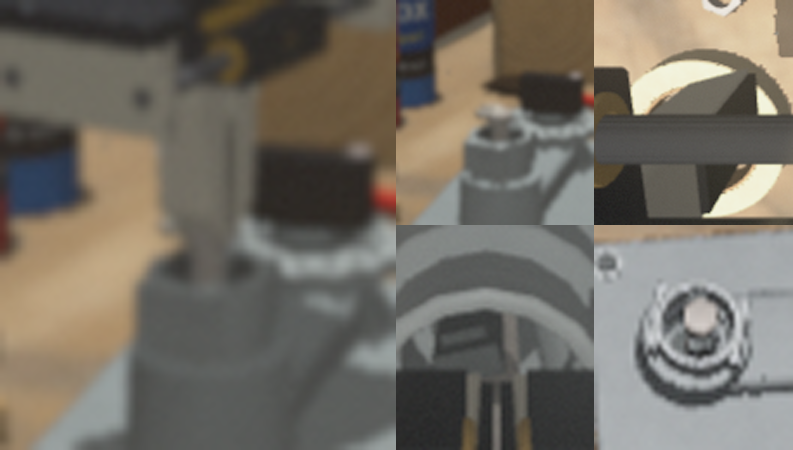

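The tips (side row about 185, z about 100) sit on top of the bolt head. The open fingertips in the wrist view (inner edges ±84 px at a 92 mm opening) also come out about 40 mm short of the reported TCP. So the real tip is about 40 mm above tool_pos. Open, then go about 37 mm lower, which is clear of the base either way.

jog_arm([
  {"xyz": [0, 0, 0], "spin": 0},
  {"xyz": [0, 0, 0], "spin": 0},
  {"xyz": [0, 0, 0], "spin": 0},
  {"xyz": [0, 0, 0], "spin": 0},
  {"xyz": [0, 0, 0], "spin": 0},
  {"xyz": [0, 0, 0], "spin": 0},
  {"xyz": [0, 0, 0], "spin": 0},
  {"xyz": [0, 0, 0], "spin": 0},
  {"xyz": [0, 0, 0.05], "spin": 0},
  {"xyz": [0, 0, 0.05], "spin": 0},
], gripper=100)

```text
time: 7.9
tool_pos: [563.3, -67.2, 55.2]
tcp_rot: [3.142, 0.0, -0.073]
contact_force: [-0.4, -0.2, -0.6]
grip_width: 91.4
finger_force: 0.0
```

jog_arm([
  {"xyz": [0, 0, 0.05], "spin": 0},
  {"xyz": [0, 0, 0.05], "spin": 0},
  {"xyz": [0, 0, 0.05], "spin": 0},
  {"xyz": [0, 0, 0.05], "spin": 0},
  {"xyz": [0, 0, 0.05], "spin": 0},
  {"xyz": [0, 0, 0.05], "spin": 0},
  {"xyz": [0, 0, 0.04], "spin": 0},
  {"xyz": [0, 0, 0.03], "spin": 0},
  {"xyz": [0, 0, 0], "spin": 0},
  {"xyz": [0, 0, 0], "spin": 0},
])

```text
time: 9.15
tool_pos: [563.6, -67.2, 26.0]
tcp_rot: [3.141, -0.0, -0.073]
contact_force: [-0.2, 0.1, 0.2]
grip_width: 91.7
finger_force: 0.0
```

```bash
cat > st.py <<'E'
from plant import bot
import numpy as np
np.set_printoptions(precision=3,suppress=True)
o=bot.get_obs();print({k:o[k] for k in('time','tool_pos','tcp_rot','contact_force','moment','grip_width','finger_force','joint_positions')})
E
python3 st.py; python3 - <<'E'
from plant import bot
from h import *
cv2.imwrite("pics/s5.png",bot.capture("side"));cv2.imwrite("pics/w5.png",bot.capture("wrist"))
E
```

```text
{'time': 9.15, 'tool_pos': array([563.562, -67.228,  26.024]), 'tcp_rot': array([ 3.141, -0.   , -0.073]), 'contact_force': array([-0.211,  0.139,  0.194]), 'moment': array([0.009, 0.032, 0.031]), 'grip_width': 91.71349877985979, 'finger_force': 0.0, 'joint_positions': array([-0.254,  0.592,  1.607, -0.   ,  0.943,  1.39 ])}
```

Clear. Close, watching the width, which should be 51.

jog_arm([
  {"xyz": [0, 0, 0], "spin": 0},
  {"xyz": [0, 0, 0], "spin": 0},
  {"xyz": [0, 0, 0], "spin": 0},
  {"xyz": [0, 0, 0], "spin": 0},
  {"xyz": [0, 0, 0], "spin": 0},
  {"xyz": [0, 0, 0], "spin": 0},
  {"xyz": [0, 0, 0], "spin": 0},
  {"xyz": [0, 0, 0], "spin": 0},
  {"xyz": [0, 0, 0], "spin": 0},
  {"xyz": [0, 0, 0], "spin": 0},
], gripper=0)

```text
time: 10.5
tool_pos: [563.5, -65.4, 26.0]
tcp_rot: [-3.139, 0.0, -0.073]
contact_force: [0.2, 7.7, 1.3]
grip_width: 50.8
finger_force: 30.0
```

```bash
python3 st.py
```

```text
{'time': 10.5, 'tool_pos': array([563.464, -65.362,  25.98 ]), 'tcp_rot': array([-3.139,  0.   , -0.073]), 'contact_force': array([0.246, 7.665, 1.294]), 'moment': array([ 1.007, -0.116, -0.093]), 'grip_width': 50.78629398994805, 'finger_force': 29.97439742088318, 'joint_positions': array([-0.252,  0.592,  1.607,  0.003,  0.943,  1.391])}
```

The grip is on the flats at 50.8 mm. A small sideways pull shows the axis about 2 mm further in +y, so I'll re-centre and start turning.

jog_arm([
  {"xyz": [0, -0.03, 0], "spin": 0},
  {"xyz": [0, 0, 0], "spin": 0.7},
  {"xyz": [0, 0, 0], "spin": 0.8},
  {"xyz": [0, 0, 0], "spin": 0.8},
  {"xyz": [0, 0, 0], "spin": 0.8},
  {"xyz": [0, 0, 0], "spin": 0.8},
  {"xyz": [0, 0, 0], "spin": 0.8},
  {"xyz": [0, 0, 0], "spin": 0.8},
  {"xyz": [0, 0, 0], "spin": 0.5},
  {"xyz": [0, 0, 0], "spin": 0},
])

```text
time: 11.75
tool_pos: [563.1, -66.0, 25.9]
tcp_rot: [3.139, -0.0, -0.672]
contact_force: [-2.8, -4.8, 2.6]
grip_width: 50.9
finger_force: 29.9
```

```bash
python3 st.py
```

```text
{'time': 11.75, 'tool_pos': array([563.092, -66.009,  25.942]), 'tcp_rot': array([ 3.139, -0.   , -0.672]), 'contact_force': array([-2.757, -4.768,  2.631]), 'moment': array([-0.923,  0.568,  0.209]), 'grip_width': 50.87294416187378, 'finger_force': 29.938953816890717, 'joint_positions': array([-0.251,  0.591,  1.607, -0.003,  0.943,  1.994])}
```

jog_arm([
  {"xyz": [0, 0, 0], "spin": 0.4},
  {"xyz": [0, 0, 0], "spin": 0.4},
  {"xyz": [0, 0, 0], "spin": 0.4},
  {"xyz": [0, 0, 0], "spin": 0.4},
  {"xyz": [0, 0, 0], "spin": 0.4},
  {"xyz": [0, 0, 0], "spin": 0.3},
  {"xyz": [0, 0, 0], "spin": 0.3},
  {"xyz": [0, 0, 0], "spin": 0.2},
  {"xyz": [0, 0, 0], "spin": 0},
  {"xyz": [0, 0, 0], "spin": 0},
])

```text
time: 13.0
tool_pos: [563.5, -66.9, 26.1]
tcp_rot: [3.139, -0.003, -0.949]
contact_force: [-2.2, -8.6, 1.2]
grip_width: 50.9
finger_force: 30.6
```

```bash
python3 st.py
```

```text
{'time': 13.0, 'tool_pos': array([563.465, -66.861,  26.051]), 'tcp_rot': array([ 3.139, -0.003, -0.949]), 'contact_force': array([-2.25 , -8.596,  1.203]), 'moment': array([-1.254,  0.351,  1.442]), 'grip_width': 50.8519401561637, 'finger_force': 30.644249618053436, 'joint_positions': array([-0.251,  0.592,  1.607, -0.005,  0.942,  2.272])}
```

The torque jumped to 1.4 N m at 0.876 rad, so the jaws are tight. I'll nudge it slightly further, then release and rise.

jog_arm([
  {"xyz": [0, 0, 0], "spin": 0.2},
  {"xyz": [0, 0, 0], "spin": 0.1},
  {"xyz": [0, 0, 0], "spin": 0},
  {"xyz": [0, 0, 0], "spin": 0},
  {"xyz": [0, 0, 0], "spin": 0},
  {"xyz": [0, 0, 0], "spin": 0},
  {"xyz": [0, 0, 0], "spin": 0},
  {"xyz": [0, 0, 0], "spin": 0},
  {"xyz": [0, 0, 0], "spin": 0},
  {"xyz": [0, 0, 0], "spin": 0},
])

```text
time: 14.25
tool_pos: [563.4, -66.9, 26.0]
tcp_rot: [3.139, -0.003, -0.978]
contact_force: [-3.3, -8.7, 1.4]
grip_width: 51.0
finger_force: 30.8
```

```bash
python3 st.py
```

```text
{'time': 14.25, 'tool_pos': array([563.407, -66.911,  26.046]), 'tcp_rot': array([ 3.139, -0.003, -0.978]), 'contact_force': array([-3.322, -8.67 ,  1.431]), 'moment': array([-1.281,  0.348,  1.665]), 'grip_width': 50.9684972694618, 'finger_force': 30.801117718219757, 'joint_positions': array([-0.251,  0.592,  1.607, -0.005,  0.943,  2.301])}
```

jog_arm([
  {"xyz": [0, 0, 0], "spin": 0},
  {"xyz": [0, 0, 0], "spin": 0},
  {"xyz": [0, 0, 0], "spin": 0},
  {"xyz": [0, 0, 0], "spin": 0},
  {"xyz": [0, 0, 0], "spin": 0},
  {"xyz": [0, 0, 0], "spin": 0},
  {"xyz": [0, 0, 0], "spin": 0},
  {"xyz": [0, 0, 0], "spin": 0},
  {"xyz": [0, 0, -0.1], "spin": 0},
  {"xyz": [0, 0, -0.2], "spin": 0},
], gripper=100)

```text
time: 15.5
tool_pos: [563.3, -64.7, 50.4]
tcp_rot: [3.141, 0.001, -0.983]
contact_force: [-0.6, -0.4, -0.7]
grip_width: 91.4
finger_force: 0.0
```

```bash
python3 st.py
```

```text
{'time': 15.5, 'tool_pos': array([563.272, -64.729,  50.374]), 'tcp_rot': array([ 3.141,  0.001, -0.983]), 'contact_force': array([-0.584, -0.426, -0.735]), 'moment': array([ 0.143, -0.031,  0.019]), 'grip_width': 91.39871987261033, 'finger_force': 0.0, 'joint_positions': array([-0.25 ,  0.559,  1.585, -0.   ,  0.998,  2.305])}
```

Released. The knob axis, 150 mm from the chuck at base yaw 0.156, should be at about (586.5,-214). Rise and move over it, turning back to yaw 0.156.

jog_arm([
  {"xyz": [0, 0, -0.6], "spin": 0},
  {"xyz": [0, 0, -0.4], "spin": 0},
  {"xyz": [0.57, 0.26, 0], "spin": 0},
  {"xyz": [0.57, 0.26, 0], "spin": 0},
  {"xyz": [0.57, 0.26, 0], "spin": 0},
  {"xyz": [0, 0, 0], "spin": -1},
  {"xyz": [0, 0, 0], "spin": -1},
  {"xyz": [0, 0, 0], "spin": -1},
  {"xyz": [0, 0, 0], "spin": -1},
  {"xyz": [0, 0, 0], "spin": -1},
])

```text
time: 16.75
tool_pos: [587.7, -213.4, 131.4]
tcp_rot: [3.142, -0.001, -0.48]
contact_force: [0.1, 0.4, 0.0]
grip_width: 92.0
finger_force: 0.0
```

jog_arm([
  {"xyz": [0, 0, 0], "spin": -1},
  {"xyz": [0, 0, 0], "spin": -1},
  {"xyz": [0, 0, 0], "spin": -1},
  {"xyz": [0, 0, 0], "spin": -1},
  {"xyz": [0, 0, 0], "spin": -1},
  {"xyz": [0, 0, 0], "spin": -1},
  {"xyz": [0, 0, 0], "spin": -0.4},
  {"xyz": [0, 0, 0], "spin": 0},
  {"xyz": [0, 0, 0], "spin": 0},
  {"xyz": [0, 0, 0], "spin": 0},
])

```text
time: 18.0
tool_pos: [587.6, -213.3, 130.2]
tcp_rot: [3.141, -0.0, 0.156]
contact_force: [-0.4, 0.2, -0.3]
grip_width: 91.8
finger_force: 0.0
```

```bash
python3 st.py; python3 - <<'E'
from plant import bot
from h import *
np.set_printoptions(precision=2,suppress=True)
o=bot.get_obs(); c=bot.get_calibration("wrist"); im=bot.capture("wrist"); cv2.imwrite("pics/w6.png",im)
e=project(c,[586.5,-214.2,92])[0]; print("expect",e)
g=(im.max(2)<75).astype(np.uint8); g[228:]=0
x0,y0=(e-45).astype(int); q=np.zeros_like(g); q[y0:y0+90,x0:x0+90]=g[y0:y0+90,x0:x0+90]
n,l,s,ce=cv2.connectedComponentsWithStats(q)
for i in range(1,n):
    if s[i,4]>80:
        pts=np.argwhere(l==i)[:,::-1]; P=onplane(c,pts,92); r=cv2.minAreaRect(P[:,:2].astype(np.float32))
        print(s[i],ce[i],"rect",r)
E
```

```text
{'time': 18.0, 'tool_pos': array([ 587.552, -213.263,  130.21 ]), 'tcp_rot': array([ 3.141, -0.   ,  0.156]), 'contact_force': array([-0.448,  0.185, -0.334]), 'moment': array([0.027, 0.031, 0.013]), 'grip_width': 91.7543399849218, 'finger_force': 0.0, 'joint_positions': array([-0.471,  0.572,  1.315, -0.   ,  1.255,  0.944])}
expect [316.   212.48]
[308 172  17  56 916] [316.1  199.97] rect ((596.4989013671875, -212.542724609375), (44.773563385009766, 12.814414978027344), 9.28834056854248)
```

The bar is centred on the tool (column 316.1 against 316.0 expected) and its yaw of 0.162 matches. Descend to tool z of about 22, which puts the real tip near 62.

jog_arm([
  {"xyz": [0, 0.01, 0.2], "spin": 0},
  {"xyz": [0, 0, 0.2], "spin": 0},
  {"xyz": [0, 0, 0.2], "spin": 0},
  {"xyz": [0, 0, 0.2], "spin": 0},
  {"xyz": [0, 0, 0.15], "spin": 0},
  {"xyz": [0, 0, 0.15], "spin": 0},
  {"xyz": [0, 0, 0.1], "spin": 0},
  {"xyz": [0, 0, 0.1], "spin": 0},
  {"xyz": [0, 0, 0.05], "spin": 0},
  {"xyz": [0, 0, 0], "spin": 0},
])

```text
time: 19.3
tool_pos: [587.6, -214.0, 21.8]
tcp_rot: [-3.142, 0.0, 0.157]
contact_force: [-0.8, 0.4, 0.0]
grip_width: 91.5
finger_force: 0.0
```

jog_arm([
  {"xyz": [0, 0, 0], "spin": 0},
  {"xyz": [0, 0, 0], "spin": 0},
  {"xyz": [0, 0, 0], "spin": 0},
  {"xyz": [0, 0, 0], "spin": 0},
  {"xyz": [0, 0, 0], "spin": 0},
  {"xyz": [0, 0, 0], "spin": 0},
  {"xyz": [0, 0, 0], "spin": 0},
  {"xyz": [0, 0, 0], "spin": 0},
  {"xyz": [0, 0, 0], "spin": 0},
  {"xyz": [0, 0, 0], "spin": 0},
], gripper=0)

```text
time: 20.55
tool_pos: [587.4, -212.9, 21.9]
tcp_rot: [-3.14, 0.0, 0.157]
contact_force: [0.1, 5.8, 2.2]
grip_width: 13.7
finger_force: 30.0
```

```bash
python3 st.py
```

```text
{'time': 20.55, 'tool_pos': array([ 587.445, -212.85 ,   21.882]), 'tcp_rot': array([-3.14 ,  0.   ,  0.157]), 'contact_force': array([0.139, 5.794, 2.169]), 'moment': array([0.78 , 0.05 , 0.074]), 'grip_width': 13.728801999396046, 'finger_force': 29.992411136627197, 'joint_positions': array([-0.471,  0.685,  1.431,  0.001,  1.027,  0.942])}
```

The bar is gripped at 13.7 mm. Re-centre and turn to the first click (0.42 rad).

jog_arm([
  {"xyz": [0, -0.02, 0], "spin": 0},
  {"xyz": [0, 0, 0], "spin": 0.6},
  {"xyz": [0, 0, 0], "spin": 0.6},
  {"xyz": [0, 0, 0], "spin": 0.6},
  {"xyz": [0, 0, 0], "spin": 0.6},
  {"xyz": [0, 0, 0], "spin": 0.6},
  {"xyz": [0, 0, 0], "spin": 0.6},
  {"xyz": [0, 0, 0], "spin": 0.6},
  {"xyz": [0, 0, 0], "spin": 0},
  {"xyz": [0, 0, 0], "spin": 0},
])

```text
time: 21.8
tool_pos: [587.5, -213.2, 21.9]
tcp_rot: [3.141, -0.001, -0.262]
contact_force: [0.6, -3.3, -2.2]
grip_width: 13.7
finger_force: 30.0
```

```bash
python3 st.py
```

```text
{'time': 21.8, 'tool_pos': array([ 587.488, -213.183,   21.913]), 'tcp_rot': array([ 3.141, -0.001, -0.262]), 'contact_force': array([ 0.627, -3.335, -2.215]), 'moment': array([-0.41 ,  0.021,  0.147]), 'grip_width': 13.73192515837444, 'finger_force': 29.994280636310577, 'joint_positions': array([-0.47 ,  0.684,  1.433, -0.001,  1.024,  1.363])}
```

jog_arm([
  {"xyz": [0, 0, 0], "spin": 0.6},
  {"xyz": [0, 0, 0], "spin": 0.6},
  {"xyz": [0, 0, 0], "spin": 0.6},
  {"xyz": [0, 0, 0], "spin": 0.6},
  {"xyz": [0, 0, 0], "spin": 0.6},
  {"xyz": [0, 0, 0], "spin": 0.6},
  {"xyz": [0, 0, 0], "spin": 0.6},
  {"xyz": [0, 0, 0], "spin": 0},
  {"xyz": [0, 0, 0], "spin": 0},
  {"xyz": [0, 0, 0], "spin": 0},
])

```text
time: 23.05
tool_pos: [587.3, -213.6, 21.9]
tcp_rot: [3.14, -0.001, -0.682]
contact_force: [-0.1, -5.2, -2.2]
grip_width: 13.6
finger_force: 30.0
```

```bash
python3 st.py
```

```text
{'time': 23.05, 'tool_pos': array([ 587.311, -213.583,   21.91 ]), 'tcp_rot': array([ 3.14 , -0.001, -0.682]), 'contact_force': array([-0.059, -5.231, -2.173]), 'moment': array([-0.588,  0.053,  0.156]), 'grip_width': 13.618823969908771, 'finger_force': 29.994963705539703, 'joint_positions': array([-0.471,  0.684,  1.433, -0.002,  1.024,  1.783])}
```

jog_arm([
  {"xyz": [0, 0, 0], "spin": 0.5},
  {"xyz": [0, 0, 0], "spin": 0.5},
  {"xyz": [0, 0, 0], "spin": 0.5},
  {"xyz": [0, 0, 0], "spin": 0.5},
  {"xyz": [0, 0, 0], "spin": 0.5},
  {"xyz": [0, 0, 0], "spin": 0.5},
  {"xyz": [0, 0, 0], "spin": 0.5},
  {"xyz": [0, 0, 0], "spin": 0.5},
  {"xyz": [0, 0, 0], "spin": 0.2},
  {"xyz": [0, 0, 0], "spin": 0},
])

```text
time: 24.3
tool_pos: [587.0, -213.8, 21.9]
tcp_rot: [3.14, -0.001, -1.102]
contact_force: [-2.1, -5.7, -1.7]
grip_width: 13.4
finger_force: 30.0
```

```bash
python3 st.py; python3 - <<'E'
from plant import bot
from h import *
o=bot.get_obs(); c=bot.get_calibration("wrist"); im=bot.capture("wrist"); cv2.imwrite("pics/w7.png",im)
print(o["tcp_rot"], project(c,[[563.2,-66,107],[563.2,-66,90]]))
E
```

```text
{'time': 24.3, 'tool_pos': array([ 586.983, -213.801,   21.913]), 'tcp_rot': array([ 3.14 , -0.001, -1.102]), 'contact_force': array([-2.114, -5.708, -1.704]), 'moment': array([-0.71 ,  0.127,  0.138]), 'grip_width': 13.441296488975718, 'finger_force': 29.996345043182373, 'joint_positions': array([-0.471,  0.684,  1.433, -0.002,  1.024,  2.203])}
[ 3.14033860e+00 -1.37872275e-03 -1.10215111e+00] [[230.00163023 540.91007859]
 [238.07917145 502.01167236]]
```

```bash
python3 -c "
from plant import bot
print(bot.close_job())"
```

```text
the job is handed in; nothing more can be done
None
```

I turned the sleeve clockwise about 0.9 rad until the torque climbed to 1.7 N m, then let go, and turned the knob 1.26 rad to its third stop. The fingers are still gripping it. The job was handed in after about 24 s; that the jaws are tight and the knob is in its notch rests on torque, turn and grip readings, as I had used all 10 picture views and didn't check it by eye.

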